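# Roll the sample tubes onto the reading line

## Robot

A 6-joint arm with a two-finger parallel gripper is mounted at the origin on the work surface. World frame = base frame: x ahead of the robot, y to its left, z up, the work surface at z = 0. Lengths are in m, angles in degrees, forces in N, time in s.
With the tool pointing down it reaches from about 0.3 to 0.75 m from the base axis. Payload 8.5 kg.
Tool frame: the origin (TCP) lies midway between the tips of the shut fingers; the grasp point (between the pads) lies 19 mm behind it (env.grip_depth is the distance from the TCP to the grasp point, in m); x points along the fingers, y is the direction in which the jaws open and shut, and the axes are right-handed (so a half turn about x gives the same grasp; the last joint's range is limited). The gripper opens to 85 mm and grips with 20 to 120 N. Pads are 22 mm wide; open, the fingers measure 114 mm over their backs; the gripper's body (76 mm by 85 mm) begins 54 mm behind the grasp point. The pads swing forward as they close: fully open they stand 13 mm farther back than shut.
Start: joints at [61.977, 21.807, 74.336, -0, 83.858, -12.336], TCP at [0.149, 0.529, 0.231] pointing down, gripper open.
Joint ranges: [-178.18, 178.18], [-50.72, 133.34], [12.68, 142.11], [-81.47, 261.47], [9.98, 163.14], [-165.26, 165.26]. Speed limits (degrees/s): [136.94, 136.94, 180, 180, 180, 180].

## Interface

Orientations are given as a 3x3 rotation matrix whose columns are the frame's x, y, z axes.
In Python, from rig import env gives the robot as it stands.
- The arm moves only by the tool play_rows, never from a script. Its arguments are lists of equal length, an entry for each row: "travel": the shift along the world's x, y, z in cm, a list of three; "rotation": the turn, a rotation vector about the world's x, y, z in rad, a list of three; "claw": the finger opening in cm, from 0 to 8.54. A call has 1 to 12 rows; each row shifts and turns the pose as measured when the row begins; what a row does not reach is not made up. A row lasts 1/12 s, in which the tool goes at most 41.7 mm and 7.16 degrees, less where a joint would pass 70% of its speed; a pose out of reach is approached as far as the arm can. A call is refused whole if a number of a shift passes 4.17 or a number of a turn 0.125, either way. A call with a gripper value outside its range is refused whole. The fingers move at their own pace and stop on an object; "squeeze" is the grip in N (left out, the last holds). Time passes only in rows, so rows that do not move let the fingers close. It gives the time, the measured TCP pose, the force and the opening at its end, in the units of the state.
- env.observe(): the state, without advancing time (a new reading comes with each control period).
- env.get_image(name): name is "side" or "top"; returns the picture (420x560x3 uint8, red, green, blue); there is no depth.
- env.camera_info(name): a dict with "vertical_fov" (degrees; the focal length in pixels is half the picture's height over the tangent of half this angle, whatever the lens; pixels are square), "cx", "cy" (the principal point, pixels), "eye" and "rotation" of the camera in the world. Camera axes: x right, y down, z forward; pixel columns grow to the right and rows downward; lengths in m; the calibration is good to about 2 mm. A picture is of the moment at which its call begins. camera_info takes no time and is no camera call.
- env.close_job(): hands the job in, once; it reports no verdict.
The state is a dict: "time_s": time; "q": joint angles; "qvel": joint speeds; "joint_efforts": joint torques, N m; "position": TCP position; "tool_rot": TCP orientation; "ft_force": force on the tool from outside, world axes, zero at the start; "wrist_torque": the same for the moment, N m; "grip_width": finger opening in m.
Only numpy, scipy, OpenCV 4.12 (cv2) and the standard library are available. Lean on these libraries where they do the work, as an engineer would, in place of code of your own. Each camera call takes 0.05 s, during which the arm holds its last target.

## Task

Two capped transport tubes lie on the white reading pad, one either side of its red line. Pushing sideways on their tops with your fingertips, roll first the purple-capped tube and then the blue-capped tube onto the line, so that each lies along the line with the line running under its middle, and let go with both at rest there. Only push and roll the tubes: do not pick them up, stand them up or drag them without rolling, and leave the two cups on the pad and everything else on the bench where they are.

Things in the scene. Friction and masses are not known exactly. Their poses are not given: they have to be found in the camera images.
- pad: fixed white flat pad, 270 x 380 mm, 6 mm thick, on the table; origin at the centre of its underside (its top is 6 mm above the table). Its x axis runs along the red line, y across it, in the direction the tubes must roll
- line (a point): the middle of the red line, on the pad's top face (6 mm above the table), with the pad's axes: the line runs along x, 12 mm wide and 262 mm long, flat. The two tubes lie about 60 mm to either side of this point along x (one in the near half of the pad, one in the far half) so both fit on the line end to end
- purple_tube: tube lying on the pad, 30 mm across, 90 mm long, 50 g, purple cap flush at its +x end, white label with black bars on its +z side. Origin: middle of its axis, 15 mm above the pad. x is its axis; y, z turn as it rolls. Starts 60 to 120 mm from the line, up to 0.08 rad askew, the blue tube being across the line in the pad's other half. Stroked across its top it rolls half as far as the fingertip; pushed low on its side it may skid without rolling; released, it stops at once
- blue_tube: tube lying on the pad, 30 mm across, 90 mm long, 50 g, blue cap flush at its +x end, white label with black bars on its +z side. Origin: middle of its axis, 15 mm above the pad. x is its axis; y, z turn as it rolls. Starts 60 to 120 mm from the line, up to 0.08 rad askew, the purple tube being across the line in the pad's other half. Stroked across its top it rolls half as far as the fingertip; pushed low on its side it may skid without rolling; released, it stops at once
- cup_yellow: squat closed specimen cup, orange-yellow lid, 58 mm across, 52 mm tall, standing on the pad; origin at the centre of its underside. Leave alone
- cup_green: the same cup with a green lid, standing on the pad. Leave alone
- rack: white foam block full of small tubes with purple and amber caps, 210 x 110 x 97 mm, standing on the table to the left; origin under its centre. Leave alone
- sample_box: closed translucent grey box, 156 x 116 x 64 mm, on the table to the right; origin under its centre. Leave alone
- tape: roll of cream tape lying flat, 90 mm across, 19 mm high, right of the pad; origin under its centre. Leave alone
- marker: blue marker pen lying on the table left of the pad, 12 mm thick, 130 mm long; origin under its centre. Leave alone
- gel_bottle: pale blue bottle with white cap, 60 mm across, 150 mm tall, on the table to the left; origin under its centre. Leave alone
Mind the look-alikes: they are no part of the job. Leave any pink look-alike of the blue_tube alone.

How it is judged (in metres and radians):
On the way, in this order (a step that is already met when the one before it is completed fails the run):
1. the purple-capped tube has rolled at least a sixth of a turn (1.05 rad) (angle between purple_tube's own z axis and vertical above 1.05 rad and angle between purple_tube's own x axis and vertical above 1.4 rad), for 0.02 s.
2. the purple-capped tube lies at rest along the line (y of purple_tube in the frame of line between -0.008 and 0.008 m and x of purple_tube in the frame of line between -0.11 and 0.11 m and angle between the x axis of purple_tube and the x axis of line, either way round below 0.15 rad and z of purple_tube in the frame of line between 0.012 and 0.018 m and linear speed of purple_tube below 0.01 m/s), for 0.2 s.
3. the blue-capped tube has rolled at least a sixth of a turn (1.05 rad) (angle between blue_tube's own z axis and vertical above 1.05 rad and angle between blue_tube's own x axis and vertical above 1.4 rad), for 0.02 s.
4. the blue-capped tube lies at rest along the line (y of blue_tube in the frame of line between -0.008 and 0.008 m and x of blue_tube in the frame of line between -0.11 and 0.11 m and angle between the x axis of blue_tube and the x axis of line, either way round below 0.15 rad and z of blue_tube in the frame of line between 0.012 and 0.018 m and linear speed of blue_tube below 0.01 m/s), for 0.2 s.
At the end, for the whole second after the job is handed in: Each tube lies on the pad with its middle within 8 mm of the line's centre, within 110 mm of the line's midpoint along it, its axis within 0.15 rad (about 8 degrees) of the line, at rest; the purple one got there first, then the blue one, and both rolled (all of step 2 and all of step 4); the robot touches nothing.
It fails at once if the purple-capped tube is lifted (more than 9 mm above lying), stood up or pushed off the pad (z of purple_tube in the frame of line above 0.024 m or z of purple_tube in the frame of line below 0.008 m).
It fails at once if the blue-capped tube is lifted (more than 9 mm above lying), stood up or pushed off the pad (z of blue_tube in the frame of line above 0.024 m or z of blue_tube in the frame of line below 0.008 m).
It fails at once if a cup on the pad is moved by more than 12 mm or tipped (distance of any of cup_yellow, cup_green from where it was at the start of the episode above 0.012 m or angle between any of cup_yellow, cup_green's own z axis and vertical above 0.3 rad).
It fails at once if something else on the bench is moved by more than 12 mm (distance of any of rack, sample_box, tape, marker, gel_bottle from where it was at the start of the episode above 0.012 m).
It also fails if it takes over 72 s, if anything falls off the work surface, if the arm or the gripper's body presses on something with over 40 N, if the wrist force passes 120 N, or if a joint passes its speed limit or range.

## Working session

There is one attempt and no reset: what is moved stays moved. The work goes in short steps, Python scripts to look and compute and a tool call to move; the robot and the scene stay as the last step left them, time stands still between calls to the robot, and variables do not carry over. Pictures are saved under pics/ and viewed, and the job is handed in when it is done.

Besides the shell and the picture viewer there is one more tool, called as a command line: name --argument value ..., lists and objects as JSON in quotes. play_rows: Moves the arm, as the interface text tells. Its arguments: {"type":"object","properties":{"travel":{"type":"array","items":{"type":"array","items":{"type":"number"}}},"rotation":{"type":"array","items":{"type":"array","items":{"type":"number"}}},"claw":{"type":"array","items":{"type":"number"}},"squeeze":{"type":"number"}},"required":["travel","rotation","claw"]}

```bash
ls; mkdir -p pics
python3 - <<'E'
from rig import env
import cv2
for n in("side","top"):
    im=env.get_image(n); cv2.imwrite(f"pics/{n}0.png",im[:,:,::-1]); print(n,env.camera_info(n))
s=env.observe(); print(s)
E
```

```text
pics
side {'vertical_fov': 44.752217213180145, 'cx': 272.99987516381293, 'cy': 207.25749405177405, 'eye': array([-0.01282021,  1.07725587,  1.148568  ]), 'rotation': array([[-0.9046846 , -0.28108902,  0.32021045],
       [-0.42563968,  0.6304371 , -0.64913783],
       [-0.01940703, -0.72355927, -0.68998938]])}
top {'vertical_fov': 43.048196140897424, 'cx': 264.7985207794409, 'cy': 203.31132976980052, 'eye': array([0.12329328, 0.0149528 , 1.70932373]), 'rotation': array([[-0.06131907, -0.97265005,  0.22403538],
       [-0.99811247,  0.06051599, -0.01045568],
       [-0.003388  , -0.22425364, -0.97452492]])}
{'time_s': 0.1, 'q': array([ 6.19781175e+01,  2.18359966e+01,  7.43778295e+01, -1.78903349e-03,
        8.38583392e+01, -1.23351312e+01]), 'qvel': array([ 0.0312241 , -0.07934314, -0.04336756,  0.00034683,  0.07919232,
       -0.04919914]), 'joint_efforts': array([ 3.37689351e-03, -4.49222374e+01, -2.31658870e+01, -2.67731493e-04,
        3.67176734e-03, -1.04134941e-05]), 'position': array([0.14858833, 0.52928147, 0.23079934]), 'tool_rot': array([[-5.64328896e-04,  2.70374249e-01,  9.62755134e-01],
       [-1.12645184e-03,  9.62754504e-01, -2.70374732e-01],
       [-9.99999206e-01, -1.23707757e-03, -2.38746616e-04]]), 'ft_force': array([-1.05097074,  0.32983724, -0.82671168]), 'wrist_torque': array([-0.01988413,  0.01555118,  0.02729531]), 'grip_width': 0.08572276797264303}
```

View pics/side0.png

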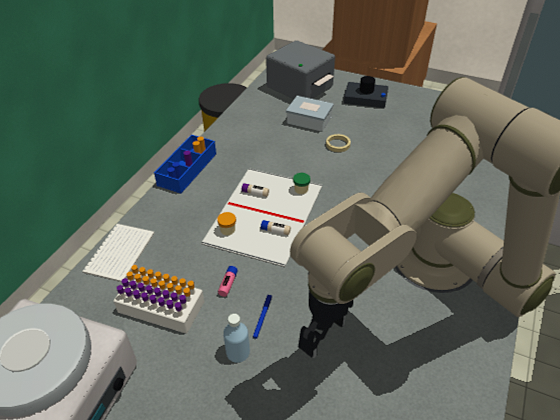

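View pics/top0.png

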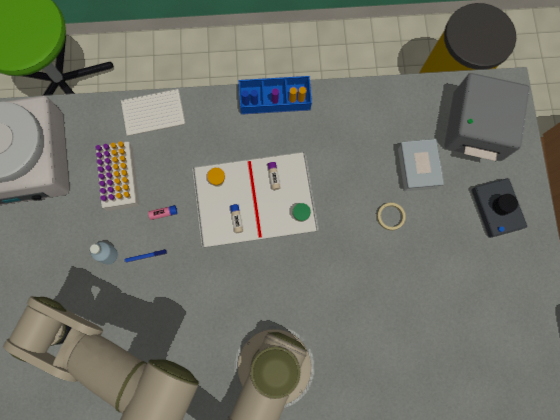

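```bash
cat > h.py <<'E'
import numpy as np,cv2
from rig import env
def cam(n):
    c=env.camera_info(n); f=210/np.tan(np.radians(c['vertical_fov'])/2); return c,f
def ray(n,p,z):
    c,f=cam(n); d=c['rotation']@np.array([(p[0]-c['cx'])/f,(p[1]-c['cy'])/f,1]); e=c['eye']
    return e+d*(z-e[2])/d[2]
def proj(n,P):
    c,f=cam(n); q=c['rotation'].T@(np.array(P)-c['eye']); return np.array([c['cx']+f*q[0]/q[2],c['cy']+f*q[1]/q[2]])
def tri(pa,pb):
    A=[];b=[]
    for n,p in(("top",pa),("side",pb)):
        c,f=cam(n); d=c['rotation']@np.array([(p[0]-c['cx'])/f,(p[1]-c['cy'])/f,1]); d/=np.linalg.norm(d)
        M=np.eye(3)-np.outer(d,d); A.append(M); b.append(M@c['eye'])
    return np.linalg.lstsq(np.vstack(A),np.hstack(b),rcond=None)[0]
E
python3 - <<'E'
from h import *
t=cv2.imread('pics/top0.png'); s=cv2.imread('pics/side0.png')
a=cv2.resize(t[140:255,185:325],None,fx=5,fy=5,interpolation=cv2.INTER_CUBIC); cv2.imwrite('pics/tc.png',a)
a=cv2.resize(s[160:270,200:330],None,fx=5,fy=5,interpolation=cv2.INTER_CUBIC); cv2.imwrite('pics/sc.png',a)
def comps(im,roi,lo,hi,name,mn=8):
    x0,y0,x1,y1=roi; h=cv2.cvtColor(im[y0:y1,x0:x1],cv2.COLOR_BGR2HSV); m=cv2.inRange(h,lo,hi)
    n,l,st,c=cv2.connectedComponentsWithStats(m)
    for i in range(1,n):
        if st[i,4]>=mn: print(name,c[i]+[x0,y0],st[i,4], 'box',st[i,:4]+[x0,y0,0,0])
for n,im,roi in(("top",t,(185,140,325,255)),("side",s,(200,160,330,270))):
    comps(im,roi,(0,150,100),(6,255,255),n+' red')
    comps(im,roi,(100,120,40),(122,255,255),n+' blue')
    comps(im,roi,(125,80,40),(165,255,255),n+' purple')
    comps(im,roi,(10,150,100),(25,255,255),n+' yel')
    comps(im,roi,(50,120,40),(85,255,255),n+' green')
E
```

```text
top red [254.24509804 198.82843137] 204 box [248 161  14  76]
top blue [234.21276596 207.34042553] 47 box [230 204   9   8]
top purple [271.48979592 164.91836735] 49 box [268 162   9   7]
top yel [215.56431535 176.02074689] 241 box [207 168  18  17]
top green [301.20982143 211.56696429] 224 box [293 204  17  17]
side red [266.17791411 212.05521472] 163 box [228 202  76  21]
side blue [203.24285714 163.67142857] 70 box [200 160  11  12]
side blue [264.03571429 224.58928571] 56 box [261 220   8  10]
side blue [231.5625 267.75  ] 32 box [227 266  10   4]
side purple [244.53333333 187.22222222] 45 box [242 183   7   9]
side yel [226.4375     219.35267857] 224 box [218 212  18  16]
side green [301.35555556 179.06111111] 180 box [293 173  17  13]
```

View pics/tc.png

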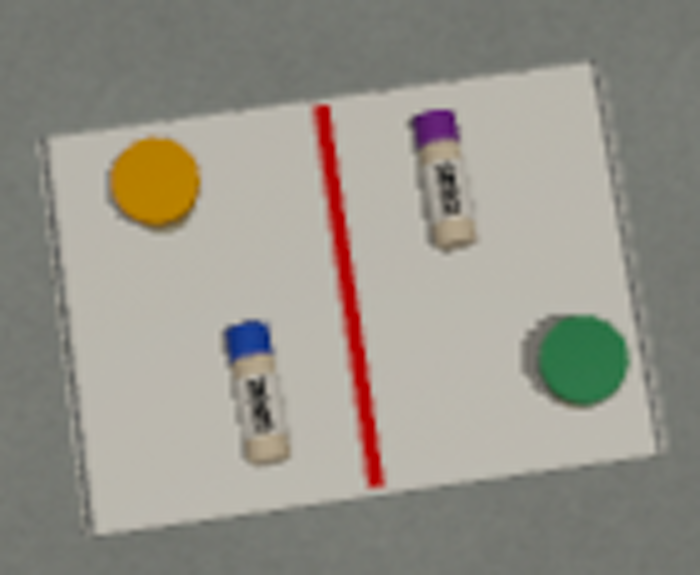

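View pics/sc.png

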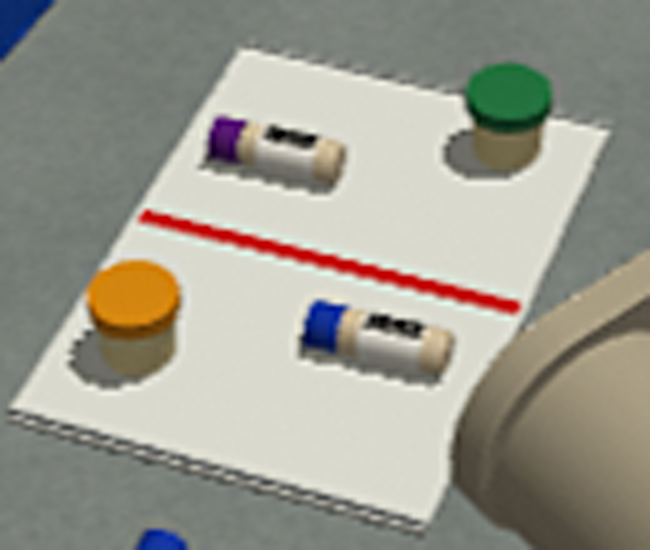

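The tubes are the two on the pad: purple at top pixel (274,176), blue at (237,218). The pink-bodied, blue-capped one at (162,212) lies off the pad and is the look-alike. Next I measure the axes and the line.

```bash
cat >> h.py <<'E'
def mask(im,roi,lo,hi):
    x0,y0,x1,y1=roi; h=cv2.cvtColor(im,cv2.COLOR_BGR2HSV); m=cv2.inRange(h,lo,hi); k=np.zeros_like(m); k[y0:y1,x0:x1]=m[y0:y1,x0:x1]; return k
def comps(m,mn=5):
    n,l,st,c=cv2.connectedComponentsWithStats(m)
    return [(c[i].round(2),int(st[i,4]),st[i,:4]) for i in range(1,n) if st[i,4]>=mn]
def fitline(m):
    p=np.argwhere(m)[:,::-1].astype(np.float32); return p
def redline(n,im,roi):
    p=np.argwhere(mask(im,roi,(0,150,100),(6,255,255)))[:,::-1]
    w=np.array([ray(n,q,0.006) for q in p])[:,:2]; vx,vy,x,y=cv2.fitLine(w.astype(np.float32),cv2.DIST_L2,0,.01,.01).ravel()
    d=np.array([vx,vy]); d*=np.sign(d[0]); s=(w-[x,y])@d; return np.array([x,y])+d*(s.min()+s.max())/2,d,s.max()-s.min()
E
python3 - <<'E'
from h import *
I={'top':cv2.imread('pics/top0.png'),'side':cv2.imread('pics/side0.png')}
R={'top':(195,150,318,245),'side':(205,168,325,265)}
for n in I:
    print(n,'line',redline(n,I[n],R[n]))
    print('cream',comps(mask(I[n],R[n],(8,45,60),(28,140,255)),8))
    h=cv2.cvtColor(I[n],cv2.COLOR_BGR2HSV)
    print([h[y,x] for x,y in ((276,186),(273,169),(238,229))] if n=='top' else [h[y,x] for x,y in ((265,191),(286,230))])
for k,a,b in(('purple cap',(271.49,164.92),(244.53,187.22)),('blue cap',(234.21,207.34),(264.04,224.59)),('yel',(215.56,176.02),(226.44,219.35)),('green',(301.21,211.57),(301.36,179.06))): print(k,tri(a,b).round(4))
E
```

```text
top line (array([0.53519623, 0.03064894]), array([0.99659747, 0.08242276], dtype=float32), np.float64(0.25747246525968637))
cream [(array([272.56, 170.04]), 27, array([269, 168,   8,   5], dtype=int32)), (array([218.2, 184.6]), 10, array([214, 183,   9,   3], dtype=int32)), (array([275.39, 186.3 ]), 44, array([271, 184,   9,   6], dtype=int32)), (array([235.29, 212.71]), 28, array([231, 211,   9,   5], dtype=int32)), (array([237.89, 229.48]), 44, array([234, 227,   9,   6], dtype=int32))]
[array([ 19,  57, 178], dtype=uint8), array([ 19,  59, 178], dtype=uint8), array([ 19,  58, 179], dtype=uint8)]
side line (array([0.53271123, 0.03188546]), array([0.9967001 , 0.08117227], dtype=float32), np.float64(0.257799276734888))
cream [(array([249.2, 188.4]), 25, array([248, 185,   4,   8], dtype=int32)), (array([300.75, 189.35]), 91, array([294, 185,  15,   9], dtype=int32)), (array([265.26, 191.7 ]), 46, array([262, 188,   7,   9], dtype=int32)), (array([310.08, 243.27]), 1308, array([290, 213,  35,  52], dtype=int32)), (array([227.4 , 230.09]), 106, array([219, 222,  17,  14], dtype=int32)), (array([269.48, 225.83]), 29, array([268, 222,   5,   9], dtype=int32)), (array([286.67, 229.71]), 52, array([284, 225,   7,  10], dtype=int32))]
[array([ 19,  67, 194], dtype=uint8), array([ 19,  68, 179], dtype=uint8)]
purple cap [ 0.6399 -0.0334  0.0203]
blue cap [0.504  0.0968 0.0195]
yel [0.6044 0.1505 0.0505]
green [ 0.4699 -0.1172  0.0496]
```

Run:
```python
from h import *
L=(np.array([.5340,.0313])); d=np.array([.99665,.0818]); d/=np.linalg.norm(d); nn=np.array([-d[1],d[0]])
for k,c,c2,t,t2 in(('purple',(271.49,164.92),(244.53,187.22),(275.39,186.3),(265.26,191.7)),('blue',(234.21,207.34),(264.04,224.59),(237.89,229.48),(286.67,229.71))):
    A=tri(c,c2);B=tri(t,t2)
    for nm,a,b in(('tri',A,B),('top',ray('top',c,.021),ray('top',t,.021)),('side',ray('side',c2,.021),ray('side',t2,.021))):
        u=(a-b)[:2]; l=np.linalg.norm(u);u/=l
        mid=(a+b)[:2]/2; r=mid-L
        print(k,nm,a.round(4),b.round(4),'sep',round(l,4),'ang rel',np.degrees(np.cross(d,u)).round(2),'mid in line',(r@d).round(4),(r@nn).round(4))
for k,p in(('yel',(.6044,.1505)),('grn',(.4699,-.1172))): r=np.array(p)-L; print(k,r@d,r@nn)
print(np.degrees(np.arctan2(d[1],d[0])))
```

```text
purple tri [ 0.6399 -0.0334  0.0203] [ 0.5663 -0.0414  0.0202] sep 0.074 ang rel 1.52 mid in line 0.0632 -0.0741
purple top [ 0.6401 -0.0332  0.021 ] [ 0.5664 -0.0413  0.021 ] sep 0.0742 ang rel 1.55 mid in line 0.0634 -0.074
purple side [ 0.6389 -0.0327  0.021 ] [ 0.5657 -0.0407  0.021 ] sep 0.0737 ang rel 1.53 mid in line 0.0625 -0.0733
blue tri [0.504  0.0968 0.0195] [0.4305 0.0886 0.0199] sep 0.0739 ang rel 1.7 mid in line -0.0615 0.0666
blue top [0.5042 0.0968 0.021 ] [0.4306 0.0886 0.021 ] sep 0.0741 ang rel 1.73 mid in line -0.0614 0.0666
blue side [0.5027 0.0981 0.021 ] [0.4299 0.0895 0.021 ] sep 0.0734 ang rel 2.03 mid in line -0.0624 0.0678
yel 0.07991462160518273 0.11304182081734379
grn -0.07603247138507728 -0.14275896922812734
4.692031519928585<stdin>:8: DeprecationWarning: Arrays of 2-dimensional vectors are deprecated. Use arrays of 3-dimensional vectors instead. (deprecated in NumPy 2.0)
```

play_rows --travel '[[2.2,-2.8,0],[2.2,-2.8,0],[2.2,-2.8,0],[2.2,-2.8,0],[2.2,-2.8,0],[2.2,-2.8,0],[2.2,-2.8,0],[2.2,-2.8,0],[2.2,-2.8,0],[2.2,-2.8,0],[2.2,-2.8,0],[2.2,-2.8,0]]' --rotation '[[0,0,-0.07],[0,0,-0.07],[0,0,-0.07],[0,0,-0.07],[0,0,-0.07],[0,0,-0.07],[0,0,-0.07],[0,0,-0.07],[0,0,-0.07],[0,0,-0.07],[0,0,-0.07],[0,0,-0.07]]' --claw '[3,3,3,3,3,3,3,3,3,3,3,3]' --squeeze 20

```text
time_s: 1.1
position: [0.4151, 0.1797, 0.2272]
tool_rot: [[-0.008, 0.909, 0.417], [-0.0, 0.417, -0.909], [-1.0, -0.007, -0.003]]
ft_force: [1.1, 0.9, -0.4]
grip_width: 0.03
```

play_rows --travel '[[2.1,-2.4,0],[2.1,-2.4,0],[2.1,-2.4,0],[2.1,-2.4,0],[2.1,-2.4,0],[2.1,-2.4,0],[2.1,-2.4,0],[2.1,-2.4,0],[1,-1.2,0],[0.6,-0.6,0],[0,0,0],[0,0,0]]' --rotation '[[0,0,-0.036],[0,0,-0.036],[0,0,-0.036],[0,0,-0.036],[0,0,-0.036],[0,0,-0.036],[0,0,-0.036],[0,0,-0.036],[0,0,-0.036],[0,0,0],[0,0,0],[0,0,0]]' --claw '[3,3,3,3,3,3,3,3,3,3,3,3]'

```text
time_s: 2.1
position: [0.6075, -0.0492, 0.2218]
tool_rot: [[-0.016, 0.997, 0.078], [0.005, 0.078, -0.997], [-1.0, -0.016, -0.006]]
ft_force: [0.2, 0.2, -0.2]
grip_width: 0.0299
```

play_rows --travel '[[-0.1,0.2,-2],[-0.1,0.2,-2],[-0.1,0.2,-2],[-0.1,0.2,-2],[0,0,-2],[0,0,-2],[0,0,-1.5],[0,0,-0.8],[0,0,-0.3],[0,0,0],[0,0,0]]' --rotation '[[-0.005,-0.016,0.016],[0,0,0.012],[0,0,0],[0,0,0],[0,0,0],[0,0,0],[0,0,0],[0,0,0],[0,0,0],[0,0,0],[0,0,0]]' --claw '[3,3,3,3,3,3,3,3,3,3,3]'

```text
time_s: 3.02
position: [0.5965, -0.0279, 0.0752]
tool_rot: [[0.004, 0.992, 0.128], [0.0, 0.128, -0.992], [-1.0, 0.004, 0.001]]
ft_force: [0.7, 0.7, 0.9]
grip_width: 0.0298
```

play_rows --travel '[[0.3,-0.6,-0.5],[0.2,-0.4,-0.8],[0,-0.1,-0.6],[0,0,-0.4],[0,0,-0.2],[0,0,0],[0,0,0]]' --rotation '[[0,0,-0.015],[0,0,0],[0,0,0],[0,0,0],[0,0,0],[0,0,0],[0,0,0]]' --claw '[3,3,3,3,3,3,3]'

```text
time_s: 3.6
position: [0.6033, -0.0407, 0.0502]
tool_rot: [[0.009, 0.994, 0.112], [-0.001, 0.112, -0.994], [-1.0, 0.009, 0.002]]
ft_force: [-0.2, -0.2, 0.1]
grip_width: 0.0301
```

Run:
```python
from h import *
for n,r in(("side",(160,270,200,330)),("top",(140,255,185,325))):
    im=env.get_image(n)[:,:,::-1]; cv2.imwrite(f"pics/{n}1.png",cv2.resize(im[r[0]:r[1],r[2]:r[3]],None,fx=5,fy=5,interpolation=cv2.INTER_CUBIC))
s=env.observe(); print(s['position'],s['ft_force'])
```

```text
[ 0.60333179 -0.04063464  0.05046943] [-1.4176155  -0.16142875 -0.03491182]
```

View pics/side1.png

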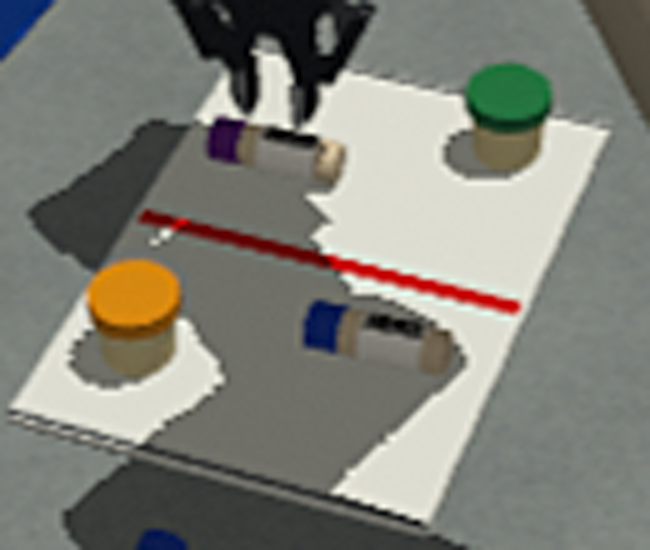

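View pics/top1.png

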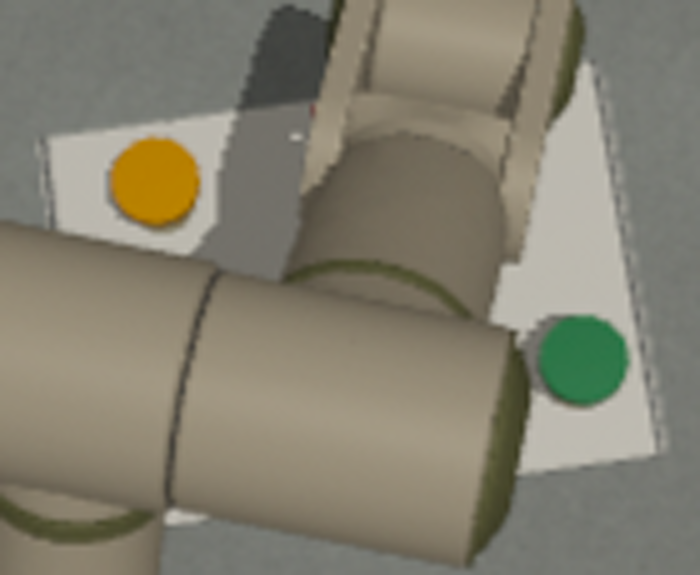

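play_rows --travel '[[0,0,-0.3],[0,0,-0.2],[0,0,-0.2],[0,0,-0.2],[0,0,0]]' --rotation '[[0,0.008,0],[0,0,0],[0,0,0],[0,0,0],[0,0,0]]' --claw '[3,3,3,3,3]'

```text
time_s: 4.12
position: [0.6036, -0.0404, 0.0412]
tool_rot: [[0.002, 0.994, 0.112], [-0.002, 0.112, -0.994], [-1.0, 0.002, 0.002]]
ft_force: [0.0, -0.7, -0.5]
grip_width: 0.0301
```

play_rows --travel '[[0,0,-0.1],[0,0,-0.1],[0,0,-0.1],[0,0,-0.1]]' --rotation '[[0,0,0],[0,0,0],[0,0,0],[0,0,0]]' --claw '[3,3,3,3]'

```text
time_s: 4.45
position: [0.6037, -0.0404, 0.0369]
tool_rot: [[0.002, 0.994, 0.112], [-0.002, 0.112, -0.994], [-1.0, 0.002, 0.002]]
ft_force: [0.3, 0.1, -0.2]
grip_width: 0.0299
```

play_rows --travel '[[0,0,-0.1],[0,0,-0.1]]' --rotation '[[0,0,0],[0,0,0]]' --claw '[3,3]'

```text
time_s: 4.62
position: [0.6038, -0.0405, 0.0353]
tool_rot: [[0.003, 0.994, 0.113], [-0.002, 0.113, -0.994], [-1.0, 0.002, 0.002]]
ft_force: [-3.7, -0.3, 13.8]
grip_width: 0.0302
```

play_rows --travel '[[-0.03,0.3,-0.06],[-0.06,0.6,-0.06],[-0.06,0.6,-0.06],[-0.06,0.6,-0.06],[-0.03,0.3,-0.06],[0,0,-0.04]]' --rotation '[[0,0,0],[0,0,0],[0,0,0],[0,0,0],[0,0,0],[0,0,0]]' --claw '[3,3,3,3,3,3]'

```text
time_s: 5.12
position: [0.6011, -0.0168, 0.0352]
tool_rot: [[0.004, 0.994, 0.112], [-0.004, 0.112, -0.994], [-1.0, 0.004, 0.005]]
ft_force: [-2.9, 0.5, 4.3]
grip_width: 0.0302
```

```bash
cat > look.py <<'E'
import sys
from h import *
n,k=sys.argv[1],sys.argv[2]
r={'side':(160,270,200,330),'top':(140,255,185,325)}[n]
im=env.get_image(n)[:,:,::-1]; cv2.imwrite(f"pics/{n}{k}_full.png",im); cv2.imwrite(f"pics/{n}{k}.png",cv2.resize(im[r[0]:r[1],r[2]:r[3]],None,fx=5,fy=5,interpolation=cv2.INTER_CUBIC))
L=(np.array([.5340,.0313])); d=np.array([.99665,.0818]); d/=np.linalg.norm(d); nn=np.array([-d[1],d[0]])
roi={'top':(195,150,318,245),'side':(205,168,325,262)}[n]
for nm,lo,hi in(('purple',(125,60,20),(165,255,255)),('blue',(105,120,30),(122,255,255)),('cream',(8,35,40),(28,140,255))):
    for c,a,b in comps(mask(im.copy(),roi,lo,hi),12):
        w=ray(n,c,.021)[:2]-L; print(nm,c,a,'line-frame mm',(w@d*1e3).round(1),(w@nn*1e3).round(1))
s=env.observe(); print(s['time_s'],s['position'].round(4),s['ft_force'].round(1))
E
python3 look.py side 2
```

```text
purple [242.44 190.36] 39 line-frame mm 99.7 -55.5
blue [264.04 224.59] 56 line-frame mm -25.7 69.1
cream [322.17 171.44] 41 line-frame mm -122.0 -236.7
cream [300.76 189.31] 99 line-frame mm -81.4 -124.3
cream [248.6  191.12] 25 line-frame mm 78.9 -58.7
cream [263.85 194.02] 52 line-frame mm 25.9 -62.1
cream [269.97 226.  ] 39 line-frame mm -45.2 68.7
cream [227.41 230.34] 111 line-frame mm 71.3 129.5
cream [286.48 229.69] 58 line-frame mm -98.5 66.6
5.1667 [ 0.6011 -0.017   0.0352] [-2.9  1.1  5. ]
```

View pics/side2.png

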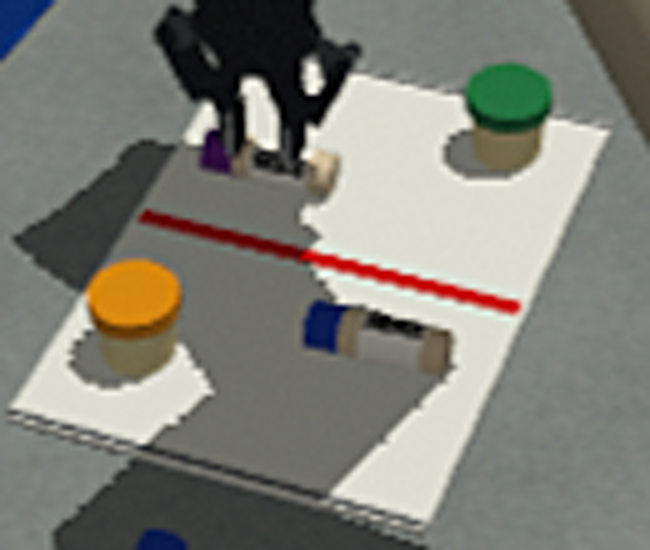

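play_rows --travel '[[-0.04,0.4,-0.08],[-0.06,0.6,-0.08],[-0.06,0.6,-0.08],[-0.06,0.6,-0.08],[-0.06,0.6,-0.08],[-0.06,0.6,-0.08],[-0.06,0.6,-0.08],[-0.03,0.3,-0.08],[0,0,-0.05]]' --rotation '[[0,0,0],[0,0,0],[0,0,0],[0,0,0],[0,0,0],[0,0,0],[0,0,0],[0,0,0],[0,0,0]]' --claw '[3,3,3,3,3,3,3,3,3]'

```text
time_s: 5.92
position: [0.5966, 0.0284, 0.0269]
tool_rot: [[0.003, 0.994, 0.111], [-0.004, 0.111, -0.994], [-1.0, 0.003, 0.005]]
ft_force: [-0.3, -1.0, 0.4]
grip_width: 0.0299
```

```bash
python3 look.py side 3
```

```text
purple [244.   190.38] 21 line-frame mm 94.8 -57.1
blue [264.05 224.6 ] 57 line-frame mm -25.8 69.1
cream [321.43 172.37] 67 line-frame mm -121.1 -231.0
cream [300.76 189.36] 100 line-frame mm -81.5 -124.1
cream [247.34 193.14] 29 line-frame mm 79.0 -48.1
cream [262.77 195.73] 56 line-frame mm 26.2 -53.1
cream [227.92 228.48] 132 line-frame mm 73.1 121.7
cream [269.89 226.11] 38 line-frame mm -45.1 69.2
cream [286.43 229.66] 58 line-frame mm -98.3 66.6
5.9667 [0.5966 0.0282 0.0268] [-0.1  0.7 -0.9]
```

View pics/side3.png

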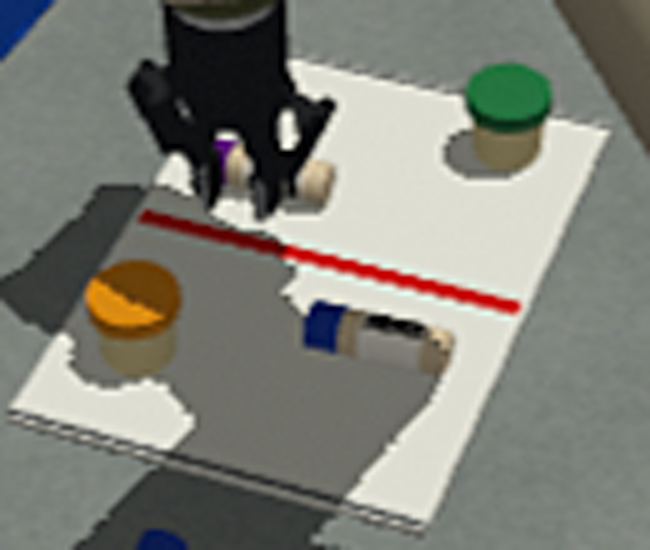

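play_rows --travel '[[0,0,0.6],[0,0,1],[0,0,0.8],[0.1,-1,0.4],[0.2,-2,0.2],[0.2,-2,0],[0.1,-1,0],[0,0,0]]' --rotation '[[0,0,0],[0,0,0],[0,0,0],[0,0,0],[0,0,0],[0,0,0],[0,0,0],[0,0,0]]' --claw '[3,3,3,3,3,3,3,3]'

```text
time_s: 6.63
position: [0.604, -0.0372, 0.0636]
tool_rot: [[0.009, 0.994, 0.111], [-0.006, 0.111, -0.994], [-1.0, 0.008, 0.007]]
ft_force: [0.0, -0.6, -0.1]
grip_width: 0.0301
```

```bash
python3 look.py side 4
```

```text
purple [242.07 191.39] 54 line-frame mm 98.9 -50.3
blue [264.04 224.59] 56 line-frame mm -25.7 69.1
cream [300.65 189.31] 98 line-frame mm -81.1 -124.2
cream [247.34 192.79] 29 line-frame mm 79.7 -49.7
cream [262.94 195.98] 52 line-frame mm 25.3 -52.2
cream [269.95 225.92] 38 line-frame mm -45.0 68.4
cream [227.2  230.39] 107 line-frame mm 71.9 129.9
cream [286.75 229.69] 59 line-frame mm -99.2 66.4
6.6833 [ 0.6039 -0.0365  0.0635] [0.9 0.9 0.1]
```

View pics/side4.png

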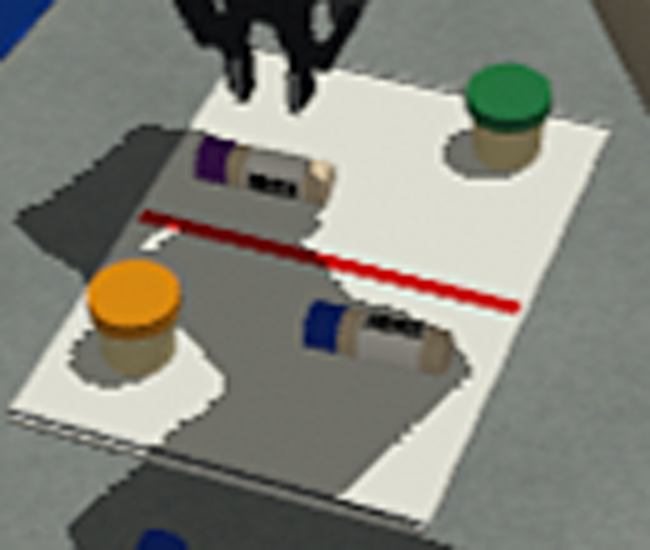

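play_rows --travel '[[-0.1,0.4,-0.3],[-0.1,0.5,-0.8],[0,0.2,-0.8],[0,0,-0.3],[0,0,-0.2],[0,0,0]]' --rotation '[[-0.006,0.008,0],[0,0,0],[0,0,0],[0,0,0],[0,0,0],[0,0,0]]' --claw '[3,3,3,3,3,3]'

```text
time_s: 7.18
position: [0.6003, -0.0206, 0.036]
tool_rot: [[-0.003, 0.993, 0.115], [-0.012, 0.115, -0.993], [-1.0, -0.005, 0.011]]
ft_force: [0.1, -0.9, -0.5]
grip_width: 0.0298
```

play_rows --travel '[[0,-0.2,0],[0,-0.1,0],[0,0,-0.08],[0,0,-0.08],[0,0,-0.08]]' --rotation '[[0.012,-0.003,0],[0,0,0],[0,0,0],[0,0,0],[0,0,0]]' --claw '[3,3,3,3,3]'

```text
time_s: 7.6
position: [0.6005, -0.0241, 0.0355]
tool_rot: [[0.001, 0.993, 0.115], [0.001, 0.115, -0.993], [-1.0, 0.001, -0.001]]
ft_force: [-2.2, 0.2, 5.7]
grip_width: 0.0302
```

play_rows --travel '[[-0.03,0.3,-0.08],[-0.05,0.5,-0.08],[-0.05,0.5,-0.08],[-0.05,0.5,-0.08],[-0.05,0.5,-0.08],[-0.05,0.5,-0.08],[-0.04,0.4,-0.08],[-0.01,0.1,-0.05],[0,0,0.5],[0,0,1]]' --rotation '[[0,0,0],[0,0,0],[0,0,0],[0,0,0],[0,0,0],[0,0,0],[0,0,0],[0,0,0],[0,0,0],[0,0,0]]' --claw '[3,3,3,3,3,3,3,3,3,3]'

```text
time_s: 8.43
position: [0.5963, 0.0068, 0.0496]
tool_rot: [[0.002, 0.994, 0.112], [-0.002, 0.112, -0.994], [-1.0, 0.002, 0.002]]
ft_force: [-0.4, -0.2, 0.6]
grip_width: 0.0295
```

```bash
python3 look.py side 5|egrep -v blue
```

```text
purple [240.31 194.57] 49 line-frame mm 98.2 -33.9
cream [322.94 170.11] 18 line-frame mm -122.5 -244.4
cream [300.76 189.31] 99 line-frame mm -81.4 -124.3
cream [245.67 195.27] 30 line-frame mm 80.2 -36.6
cream [261.42 199.  ] 53 line-frame mm 24.6 -36.9
cream [234.29 216.79] 14 line-frame mm 75.1 68.2
cream [269.86 225.89] 36 line-frame mm -44.7 68.4
cream [227.52 230.25] 114 line-frame mm 71.2 129.0
cream [286.42 229.74] 57 line-frame mm -98.4 66.9
8.4833 [0.5975 0.0066 0.0521] [ 1.5 -0.6  1.7]
```

View pics/side5.png

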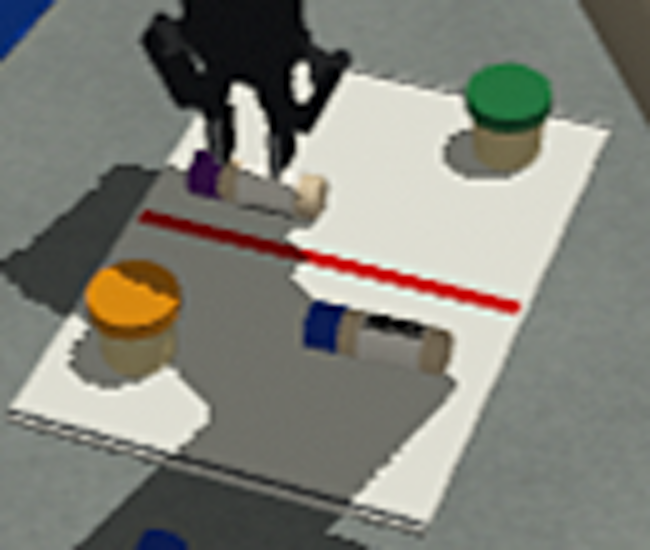

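play_rows --travel '[[0.1,-0.6,0.2],[0.1,-0.7,-0.3],[0,-0.2,-0.8],[0,0,-0.4],[0,0,-0.1],[0,0,-0.05]]' --rotation '[[0,0,0],[0,0,0],[0,0,0],[0,0,0],[0,0,0],[0,0,0]]' --claw '[3,3,3,3,3,3]'

```text
time_s: 8.98
position: [0.6005, -0.0118, 0.0371]
tool_rot: [[0.009, 0.994, 0.11], [-0.003, 0.11, -0.994], [-1.0, 0.008, 0.004]]
ft_force: [-0.2, 0.3, 0.2]
grip_width: 0.0299
```

play_rows --travel '[[-0.1,0.3,0],[0,0,-0.08],[0,0,-0.08],[0,0,-0.08],[0,0,-0.08]]' --rotation '[[0.003,0.008,0],[0,0,0],[0,0,0],[0,0,0],[0,0,0]]' --claw '[3,3,3,3,3]'

```text
time_s: 9.4
position: [0.5991, -0.0081, 0.0354]
tool_rot: [[-0.001, 0.994, 0.111], [-0.0, 0.111, -0.994], [-1.0, -0.001, 0.0]]
ft_force: [-3.1, -0.5, 6.5]
grip_width: 0.0301
```

play_rows --travel '[[-0.03,0.3,-0.08],[-0.05,0.5,-0.08],[-0.05,0.5,-0.08],[-0.05,0.5,-0.08],[-0.05,0.5,-0.08],[-0.05,0.5,-0.08],[-0.05,0.5,-0.08],[-0.02,0.2,-0.05],[0,0,-0.03],[0,0,0.5],[0,0,1],[0,0,0.5]]' --rotation '[[0,0,0],[0,0,0],[0,0,0],[0,0,0],[0,0,0],[0,0,0],[0,0,0],[0,0,0],[0,0,0],[0,0,0],[0,0,0],[0,0,0]]' --claw '[3,3,3,3,3,3,3,3,3,3,3,3]'

```text
time_s: 10.4
position: [0.5946, 0.0293, 0.0547]
tool_rot: [[-0.001, 0.993, 0.114], [-0.003, 0.114, -0.993], [-1.0, -0.001, 0.002]]
ft_force: [0.3, -0.4, 1.1]
grip_width: 0.0302
```

```bash
python3 look.py side 6|egrep -v blue
```

```text
purple [238.19 198.33] 48 line-frame mm 97.6 -14.8
cream [323.15 169.69] 13 line-frame mm -122.5 -246.9
cream [300.76 189.36] 100 line-frame mm -81.5 -124.1
cream [243.48 198.9 ] 29 line-frame mm 80.2 -18.0
cream [259.51 202.82] 51 line-frame mm 23.8 -17.9
cream [227.8  228.53] 133 line-frame mm 73.4 122.0
cream [269.86 226.03] 37 line-frame mm -44.9 68.9
cream [286.49 229.64] 59 line-frame mm -98.4 66.4
10.45 [0.5949 0.0292 0.0553] [ 0.9 -0.   1.2]
```

View pics/side6.png

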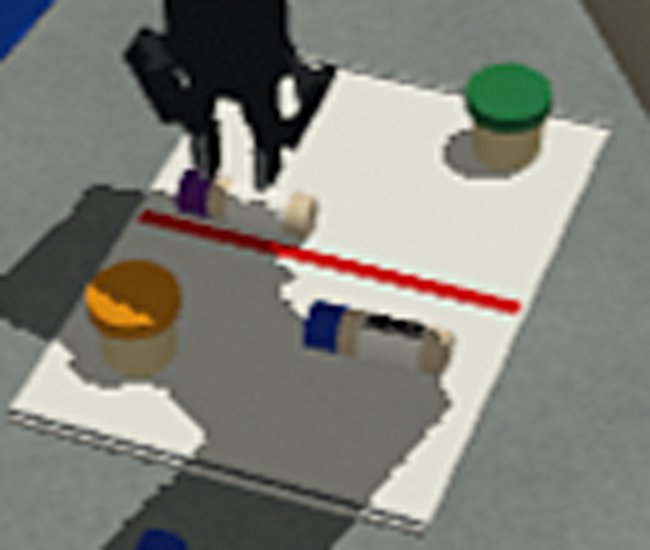

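play_rows --travel '[[0.1,-0.7,0.1],[0.1,-0.7,-0.3],[0,-0.3,-0.8],[0,0,-0.5],[0,0,-0.2],[0,0,0]]' --rotation '[[0,0,0],[0,0,0],[0,0,0],[0,0,0],[0,0,0],[0,0,0]]' --claw '[3,3,3,3,3,3]'

```text
time_s: 10.95
position: [0.5972, 0.0089, 0.0367]
tool_rot: [[0.001, 0.994, 0.112], [-0.003, 0.112, -0.994], [-1.0, 0.001, 0.003]]
ft_force: [-0.5, -0.4, -0.3]
grip_width: 0.03
```

play_rows --travel '[[0,0.2,0],[0,0,-0.08],[0,0,-0.08],[0,0,-0.08],[0,0,-0.06]]' --rotation '[[0.003,0,0],[0,0,0],[0,0,0],[0,0,0],[0,0,0]]' --claw '[3,3,3,3,3]'

```text
time_s: 11.37
position: [0.597, 0.0115, 0.0355]
tool_rot: [[0.001, 0.994, 0.114], [-0.0, 0.114, -0.994], [-1.0, 0.001, 0.0]]
ft_force: [-2.4, -0.3, 2.1]
grip_width: 0.0302
```

play_rows --travel '[[-0.03,0.3,-0.08],[-0.05,0.5,-0.08],[-0.05,0.5,-0.08],[-0.05,0.5,-0.08],[-0.05,0.5,-0.08],[-0.05,0.5,-0.08],[-0.03,0.3,-0.08],[-0.01,0.1,-0.05],[0,0,-0.03],[0,0,0.5],[0,0,1],[0,0,0.8]]' --rotation '[[0,0,0],[0,0,0],[0,0,0],[0,0,0],[0,0,0],[0,0,0],[0,0,0],[0,0,0],[0,0,0],[0,0,0],[0,0,0],[0,0,0]]' --claw '[3,3,3,3,3,3,3,3,3,3,3,3]'

```text
time_s: 12.37
position: [0.5925, 0.0467, 0.0571]
tool_rot: [[0.001, 0.993, 0.116], [-0.002, 0.116, -0.993], [-1.0, 0.0, 0.002]]
ft_force: [0.2, -0.9, 0.7]
grip_width: 0.0301
```

play_rows --travel '[[0,-0.5,1.5],[0,-1,2],[0,-1.5,2],[0,-1.5,1],[0,-1,0],[0,0,0]]' --rotation '[[0,0,0],[0,0,0],[0,0,0],[0,0,0],[0,0,0],[0,0,0]]' --claw '[3,3,3,3,3,3]'

```text
time_s: 12.87
position: [0.5935, -0.0112, 0.1304]
tool_rot: [[0.007, 0.993, 0.116], [-0.003, 0.116, -0.993], [-1.0, 0.006, 0.004]]
ft_force: [-0.9, 0.3, 0.2]
grip_width: 0.03
```

```bash
python3 look.py side 7
```

```text
purple [236.21 201.48] 56 line-frame mm 97.7 1.2
blue [264.11 224.54] 57 line-frame mm -25.9 68.8
cream [300.72 189.32] 99 line-frame mm -81.3 -124.2
cream [241.75 203.31] 36 line-frame mm 77.2 3.3
cream [257.2  206.46] 50 line-frame mm 24.5 0.5
cream [269.86 226.03] 37 line-frame mm -44.9 68.9
cream [227.19 230.35] 110 line-frame mm 72.0 129.7
cream [286.53 229.63] 57 line-frame mm -98.5 66.3
12.9167 [ 0.5935 -0.0104  0.1303] [ 0.  -0.3  0.2]
```

View pics/side7.png

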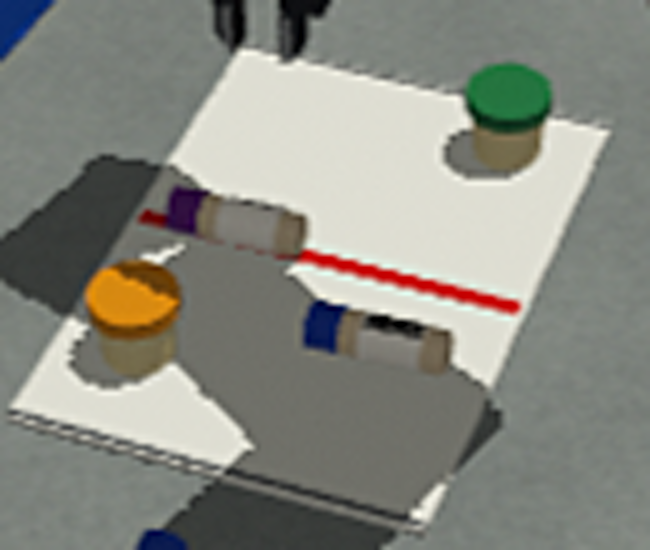

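Purple now lies on the line, at y about 0 mm and within about 1° of it. On to blue.

play_rows --travel '[[-1,0.9,0],[-1.8,1.6,0],[-1.8,1.6,0],[-1.8,1.6,0],[-1.8,1.6,0],[-1.8,1.6,0],[-1.3,1.2,-0.5],[-0.6,0.6,-1],[0,0,-1],[0,0,-1],[0,0,-0.5],[0,0,0]]' --rotation '[[0.003,0.006,0],[0,0,0],[0,0,0],[0,0,0],[0,0,0],[0,0,0],[0,0,0],[0,0,0],[0,0,0],[0,0,0],[0,0,0],[0,0,0]]' --claw '[3,3,3,3,3,3,3,3,3,3,3,3]'

```text
time_s: 13.92
position: [0.4617, 0.1079, 0.0802]
tool_rot: [[-0.016, 0.993, 0.119], [0.004, 0.12, -0.993], [-1.0, -0.015, -0.006]]
ft_force: [-0.5, -0.1, 0.6]
grip_width: 0.0301
```

play_rows --travel '[[0.2,-0.2,-0.6],[0.1,-0.3,-1.2],[0.0,0,-1.2],[0,0,-0.8],[0,0,-0.2],[0,0,0]]' --rotation '[[-0.004,-0.016,0],[0,0,0],[0,0,0],[0,0,0],[0,0,0],[0,0,0]]' --claw '[3,3,3,3,3,3]'

```text
time_s: 14.42
position: [0.4654, 0.1037, 0.0388]
tool_rot: [[0.001, 0.993, 0.12], [0.0, 0.12, -0.993], [-1.0, 0.001, -0.0]]
ft_force: [0.1, -0.7, 1.1]
grip_width: 0.0302
```

```bash
python3 look.py side 8
```

```text
purple [236.25 201.46] 52 line-frame mm 97.6 1.1
blue [263.41 225.18] 44 line-frame mm -24.8 72.1
cream [280.6  174.79] 357 line-frame mm 7.3 -172.7
cream [300.76 189.36] 100 line-frame mm -81.5 -124.1
cream [241.56 203.18] 34 line-frame mm 78.1 2.9
cream [227.55 230.21] 112 line-frame mm 71.2 128.8
cream [270.   226.47] 32 line-frame mm -46.0 70.6
cream [286.55 229.6 ] 58 line-frame mm -98.5 66.2
14.4667 [0.4654 0.1037 0.0391] [0.  0.4 0.9]
```

View pics/side8.png

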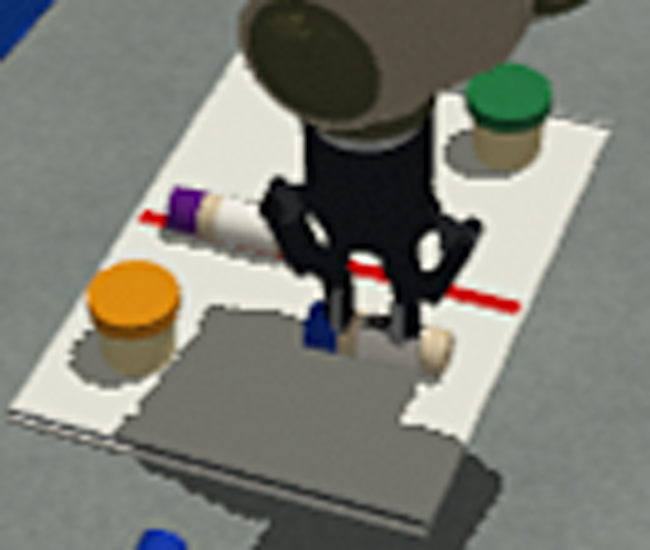

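play_rows --travel '[[0,-0.15,-0.1],[0,0,-0.1],[0,0,-0.1],[0,0,-0.08],[0,0,-0.08],[0,0,-0.08]]' --rotation '[[0,0,0],[0,0,0],[0,0,0],[0,0,0],[0,0,0],[0,0,0]]' --claw '[3,3,3,3,3,3]'

```text
time_s: 14.97
position: [0.4666, 0.1021, 0.0353]
tool_rot: [[0.005, 0.993, 0.12], [0.0, 0.12, -0.993], [-1.0, 0.005, 0.0]]
ft_force: [-0.3, -0.2, 1.4]
grip_width: 0.0302
```

play_rows --travel '[[0,0,-0.08],[0.03,-0.3,-0.08],[0.05,-0.5,-0.08],[0.05,-0.5,-0.08],[0.05,-0.5,-0.08],[0.05,-0.5,-0.08],[0.05,-0.5,-0.08],[0.05,-0.5,-0.08],[0,-0.1,-0.05],[0,0,0.5],[0,0,1],[0,0,0.5]]' --rotation '[[0,0.004,0],[0,0,0],[0,0,0],[0,0,0],[0,0,0],[0,0,0],[0,0,0],[0,0,0],[0,0,0],[0,0,0],[0,0,0],[0,0,0]]' --claw '[3,3,3,3,3,3,3,3,3,3,3,3]'

```text
time_s: 15.97
position: [0.4705, 0.0673, 0.0559]
tool_rot: [[0.005, 0.993, 0.121], [0.0, 0.121, -0.993], [-1.0, 0.005, 0.0]]
ft_force: [0.2, -0.7, 1.1]
grip_width: 0.0303
```

```bash
python3 look.py side 9
```

```text
purple [236.25 201.55] 53 line-frame mm 97.4 1.5
blue [266.02 220.85] 55 line-frame mm -25.6 51.8
cream [275.26 169.75] 77 line-frame mm 34.0 -192.2
cream [301.   189.07] 90 line-frame mm -81.8 -125.7
cream [241.56 203.39] 36 line-frame mm 77.7 3.8
cream [257.3  206.54] 57 line-frame mm 24.1 0.7
cream [271.53 221.87] 30 line-frame mm -43.4 50.3
cream [288.13 225.93] 55 line-frame mm -97.9 49.8
cream [227.74 230.1 ] 116 line-frame mm 70.8 128.2
16.0167 [0.4708 0.0673 0.0564] [-0.  -0.2  1.7]
```

View pics/side9.png

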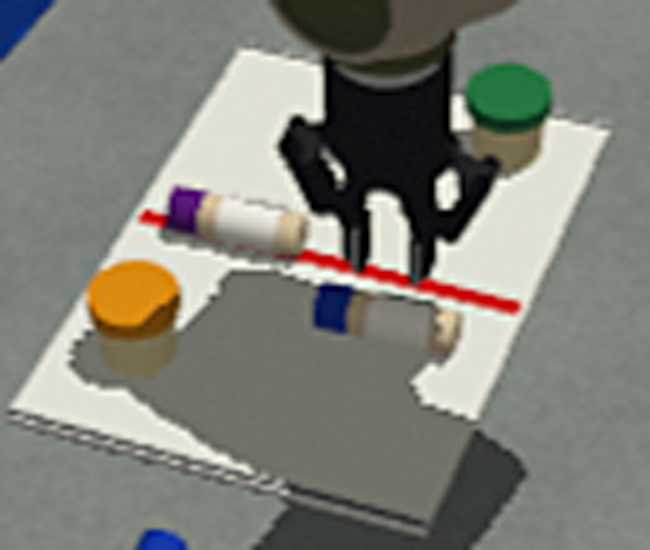

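play_rows --travel '[[-0.1,0.7,0],[-0.1,0.7,-0.3],[0,0.2,-0.8],[0,0,-0.5],[0,0,-0.2],[0,0,0]]' --rotation '[[0,0.004,0],[0,0,0],[0,0,0],[0,0,0],[0,0,0],[0,0,0]]' --claw '[3,3,3,3,3,3]'

```text
time_s: 16.52
position: [0.4678, 0.086, 0.0355]
tool_rot: [[0.0, 0.993, 0.122], [0.0, 0.122, -0.993], [-1.0, 0.0, -0.0]]
ft_force: [-0.4, -0.7, -0.1]
grip_width: 0.0302
```

play_rows --travel '[[0,-0.05,-0.08],[0,0,-0.08],[0.03,-0.3,-0.08],[0.05,-0.5,-0.08],[0.05,-0.5,-0.08],[0.05,-0.5,-0.08],[0.05,-0.5,-0.08],[0.05,-0.5,-0.08],[0.05,-0.5,-0.08],[0,-0.1,-0.05],[0,0,0.5],[0,0,1]]' --rotation '[[0,0,0],[0,0,0],[0,0,0],[0,0,0],[0,0,0],[0,0,0],[0,0,0],[0,0,0],[0,0,0],[0,0,0],[0,0,0],[0,0,0]]' --claw '[3,3,3,3,3,3,3,3,3,3,3,3]'

```text
time_s: 17.52
position: [0.4717, 0.0491, 0.05]
tool_rot: [[0.005, 0.993, 0.121], [0.0, 0.121, -0.993], [-1.0, 0.005, 0.0]]
ft_force: [-0.4, 0.3, -0.5]
grip_width: 0.0298
```

```bash
python3 look.py side 10
```

```text
purple [236.25 201.55] 53 line-frame mm 97.4 1.5
blue [267.9  216.94] 51 line-frame mm -25.0 33.7
cream [275.63 168.55] 38 line-frame mm 35.1 -198.7
cream [301.96 188.73] 70 line-frame mm -84.3 -128.4
cream [241.51 203.29] 35 line-frame mm 78.0 3.5
cream [257.48 206.43] 54 line-frame mm 23.7 0.0
cream [273.3 218.3] 27 line-frame mm -43.1 33.8
cream [290.11 221.82] 56 line-frame mm -97.8 30.9
cream [227.73 230.14] 116 line-frame mm 70.8 128.4
17.5667 [0.4727 0.049  0.0519] [ 0.5 -0.5  2.5]
```

View pics/side10.png

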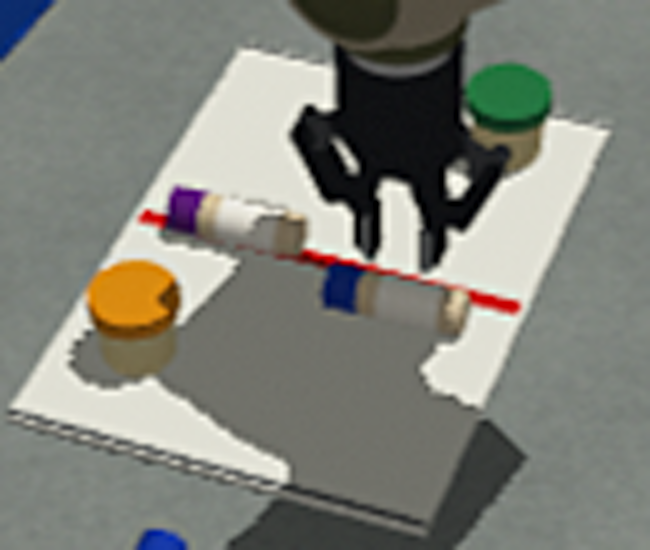

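play_rows --travel '[[-0.1,0.6,0.1],[-0.1,0.7,-0.3],[0,0.2,-0.6],[0,0,-0.4],[0,0,-0.2],[0,0,0]]' --rotation '[[0,0.004,0],[0,0,0],[0,0,0],[0,0,0],[0,0,0],[0,0,0]]' --claw '[3,3,3,3,3,3]'

```text
time_s: 18.07
position: [0.4701, 0.0663, 0.0358]
tool_rot: [[0.003, 0.993, 0.122], [-0.0, 0.122, -0.993], [-1.0, 0.003, 0.001]]
ft_force: [0.1, -0.1, -1.0]
grip_width: 0.0299
```

play_rows --travel '[[0,0,-0.08],[0,0,-0.08],[0.03,-0.3,-0.08],[0.05,-0.5,-0.08],[0.05,-0.5,-0.08],[0.05,-0.5,-0.08],[0.05,-0.5,-0.08],[0.05,-0.5,-0.08],[0.03,-0.3,-0.08],[0,-0.1,-0.05],[0,0,0.5],[0,0,1]]' --rotation '[[0,0,0],[0,0,0],[0,0,0],[0,0,0],[0,0,0],[0,0,0],[0,0,0],[0,0,0],[0,0,0],[0,0,0],[0,0,0],[0,0,0]]' --claw '[3,3,3,3,3,3,3,3,3,3,3,3]'

```text
time_s: 19.07
position: [0.4737, 0.0319, 0.05]
tool_rot: [[0.007, 0.993, 0.121], [-0.001, 0.121, -0.993], [-1.0, 0.007, 0.002]]
ft_force: [0.8, 0.2, 0.1]
grip_width: 0.0301
```

```bash
python3 look.py side 11
```

```text
purple [236.25 201.55] 53 line-frame mm 97.4 1.5
blue [269.52 213.27] 52 line-frame mm -23.9 16.6
cream [304.61 189.7 ] 44 line-frame mm -94.1 -126.7
cream [241.56 203.18] 34 line-frame mm 78.1 2.9
cream [257.31 206.65] 54 line-frame mm 23.9 1.2
cream [275.09 214.55] 33 line-frame mm -42.6 16.2
cream [291.5  218.02] 54 line-frame mm -96.5 13.7
cream [227.5  230.32] 111 line-frame mm 71.1 129.3
19.1167 [0.4747 0.0318 0.0519] [ 0.  -0.1  1.8]
```

View pics/side11.png

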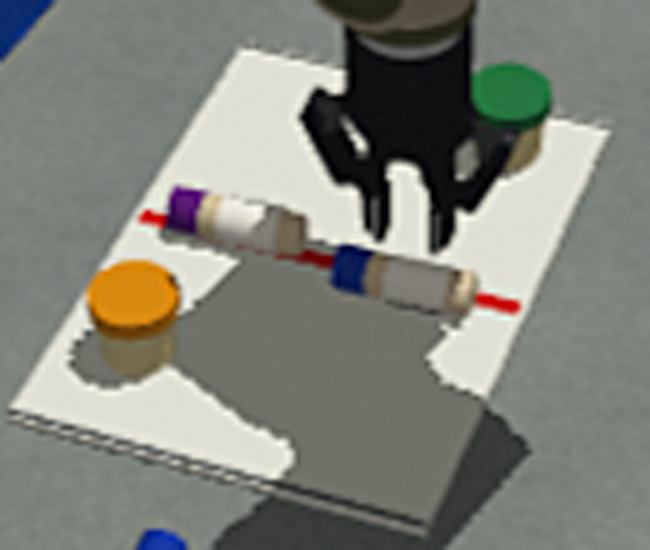

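play_rows --travel '[[-0.1,0.6,0.1],[-0.05,0.7,-0.3],[0,0.2,-0.6],[0,0,-0.4],[0,0,-0.2],[0,0,0]]' --rotation '[[0,0.006,0],[0,0,0],[0,0,0],[0,0,0],[0,0,0],[0,0,0]]' --claw '[3,3,3,3,3,3]'

```text
time_s: 19.62
position: [0.4726, 0.0492, 0.0356]
tool_rot: [[0.003, 0.992, 0.122], [-0.002, 0.122, -0.992], [-1.0, 0.003, 0.002]]
ft_force: [-1.0, 0.3, -0.8]
grip_width: 0.0298
```

play_rows --travel '[[0,0,-0.08],[0,0,-0.08],[0.03,-0.3,-0.08],[0.05,-0.5,-0.08],[0.05,-0.5,-0.08],[0.05,-0.5,-0.08],[0.05,-0.5,-0.08],[0.03,-0.3,-0.08],[0.01,-0.1,-0.08],[0,0,-0.04],[0,0,0.5],[0,0,1]]' --rotation '[[0,0,0],[0,0,0],[0,0,0],[0,0,0],[0,0,0],[0,0,0],[0,0,0],[0,0,0],[0,0,0],[0,0,0],[0,0,0],[0,0,0]]' --claw '[3,3,3,3,3,3,3,3,3,3,3,3]'

```text
time_s: 20.62
position: [0.4756, 0.0198, 0.05]
tool_rot: [[0.007, 0.993, 0.122], [-0.003, 0.122, -0.993], [-1.0, 0.006, 0.004]]
ft_force: [-0.4, 0.8, -0.2]
grip_width: 0.0303
```

play_rows --travel '[[0,0,2],[0,0,3],[0,0,3],[0,0,3],[0,0,3],[0,0,2],[0,0,0]]' --rotation '[[0,0,0],[0,0,0],[0,0,0],[0,0,0],[0,0,0],[0,0,0],[0,0,0]]' --claw '[3,3,3,3,3,3,3]'

```text
time_s: 21.2
position: [0.4737, 0.0196, 0.2194]
tool_rot: [[0.006, 0.993, 0.121], [-0.003, 0.121, -0.993], [-1.0, 0.005, 0.004]]
ft_force: [0.5, 0.2, -1.0]
grip_width: 0.0302
```

```bash
python3 look.py side 12
```

```text
purple [236.25 201.55] 53 line-frame mm 97.4 1.5
blue [271.06 210.19] 52 line-frame mm -23.6 1.8
cream [300.76 189.36] 100 line-frame mm -81.5 -124.1
cream [241.67 203.08] 36 line-frame mm 77.9 2.4
cream [257.42 206.44] 55 line-frame mm 23.9 0.1
cream [276.47 211.37] 30 line-frame mm -41.7 1.2
cream [292.73 215.13] 52 line-frame mm -95.9 0.2
cream [228.23 229.18] 128 line-frame mm 71.0 124.1
21.25 [0.4732 0.0197 0.2177] [ 0.  -0.5  0.3]
```

View pics/side12.png

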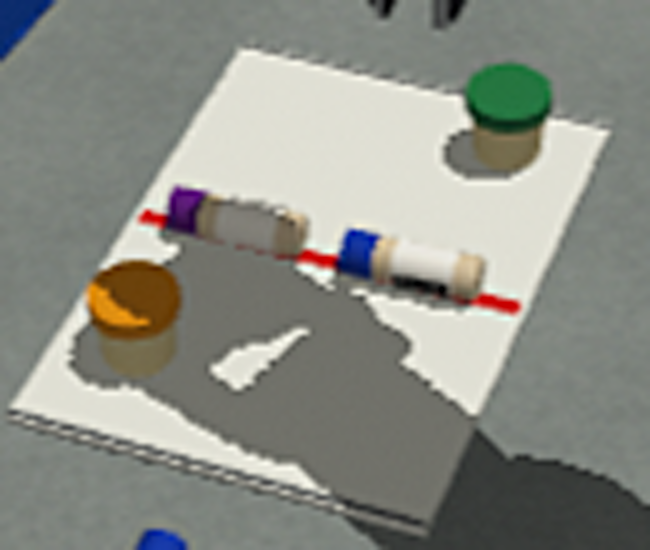

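Both are on the line in the side view. I move the arm aside to check from the top.

play_rows --travel '[[-1,2.5,0],[-1.5,3.5,0],[-1.5,3.5,0],[-1.5,3.5,0],[-1.5,3.5,0],[-1.5,3.5,0],[-1.5,3.5,0],[-1.5,3.5,0],[-1.5,3.5,0],[-1.5,3.5,0],[-1,2,0],[0,0,0]]' --rotation '[[0,0,0.06],[0,0,0.08],[0,0,0.08],[0,0,0.08],[0,0,0.08],[0,0,0.08],[0,0,0.08],[0,0,0.08],[0,0,0.08],[0,0,0.08],[0,0,0],[0,0,0]]' --claw '[3,3,3,3,3,3,3,3,3,3,3,3]'

```text
time_s: 22.25
position: [0.3032, 0.3906, 0.2027]
tool_rot: [[-0.015, 0.595, 0.803], [-0.012, 0.803, -0.595], [-1.0, -0.019, -0.005]]
ft_force: [0.4, 1.1, 0.2]
grip_width: 0.0301
```

play_rows --travel '[[-1.5,1.5,0],[-2,2,0],[-2,2,0],[-2,2,0],[-1,1,0],[0,0,0]]' --rotation '[[0,0,0.05],[0,0,0.08],[0,0,0.08],[0,0,0.05],[0,0,0],[0,0,0]]' --claw '[3,3,3,3,3,3]'

```text
time_s: 22.75
position: [0.2137, 0.4756, 0.1941]
tool_rot: [[-0.019, 0.358, 0.934], [-0.028, 0.933, -0.358], [-0.999, -0.034, -0.008]]
ft_force: [0.4, -0.3, 0.4]
grip_width: 0.0301
```

```bash
python3 look.py top 13; python3 look.py side 13
```

```text
purple [249.75 168.75] 51 line-frame mm 97.8 -0.0
blue [254.74 203.66] 47 line-frame mm -21.8 0.1
cream [220.94 170.12] 17 line-frame mm 106.8 94.8
cream [250.69 173.81] 32 line-frame mm 80.1 -0.7
cream [218.11 184.58] 19 line-frame mm 59.1 110.1
cream [253.59 190.27] 56 line-frame mm 23.3 -2.5
cream [255.77 209.26] 31 line-frame mm -40.7 -0.7
cream [258.98 225.89] 54 line-frame mm -96.5 -3.3
22.8 [0.2145 0.4748 0.194 ] [ 0.3 -0.9  0.4]
purple [236.25 201.55] 53 line-frame mm 97.4 1.5
blue [271.06 210.19] 52 line-frame mm -23.6 1.8
cream [300.76 189.36] 100 line-frame mm -81.5 -124.1
cream [300.06 227.7 ] 2963 line-frame mm -134.9 44.8
cream [241.51 203.29] 35 line-frame mm 78.0 3.5
cream [257.36 206.52] 56 line-frame mm 23.9 0.5
cream [227.4  230.19] 110 line-frame mm 71.6 128.9
22.85 [0.2153 0.4743 0.1943] [ 1.2 -1.4 -0.4]
```

View pics/top13_full.png

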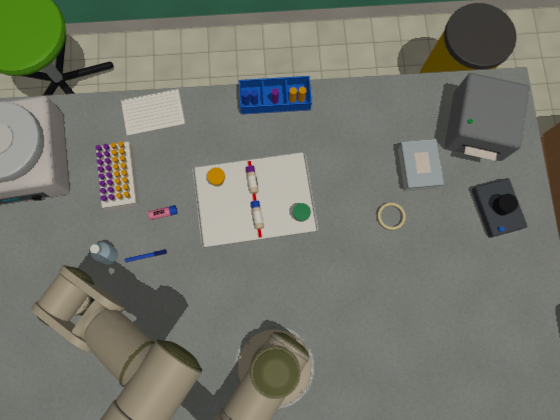

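The top view puts purple at about y -1.2 mm and blue at about -1.6 mm; the side view says about +1 mm for both. Tilt is under 3°, and nothing else has moved. Handing in.

```bash
python3 -c "
from rig import env
print(env.close_job())"
```

```text
the job is handed in; nothing more can be done
None
```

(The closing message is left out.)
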